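Move the bedside books to the new rack in reverse order

TASK

Move the four blue books from the steel holders into the wooden rack with wire hoops, one to each felt-lined slot, in reverse order: the book now farthest to the robot's left must end farthest to the robot's right, the next one beside it, and so on. Keep the books upright, set each down gently on the rack's board, square and in the middle of its slot (sideways and front to back), without dropping any. Do not knock or shift the white vase.

Things in the scene. Friction and masses are not known exactly. Their poses are not given: they have to be found in the camera images.
- book_a: Loose clothbound blue book, 18 mm thick (along its y), 140 mm tall (z), 105 mm deep (x), about 146 g, standing on its short end, spine towards -x (the robot), pale page edges on top. Origin: centre of its underside. At the start it stands in the holder with the same letter.
- book_b: Loose clothbound blue book, 22 mm thick (along its y), 155 mm tall (z), 105 mm deep (x), about 197 g, standing on its short end, spine towards -x (the robot), pale page edges on top. Origin: centre of its underside. At the start it stands in the holder with the same letter.
- book_c: Loose clothbound blue book, 26 mm thick (along its y), 146 mm tall (z), 105 mm deep (x), about 219 g, standing on its short end, spine towards -x (the robot), pale page edges on top. Origin: centre of its underside. At the start it stands in the holder with the same letter.
- book_d: Loose clothbound blue book, 30 mm thick (along its y), 150 mm tall (z), 105 mm deep (x), about 260 g, standing on its short end, spine towards -x (the robot), pale page edges on top. Origin: centre of its underside. At the start it stands in the holder with the same letter.
- holder_a: Fixed single-book steel holder: base plate 105 x 56 mm, 4 mm thick, two upright cheeks 45 mm high, 50 mm apart inside (along y). Origin: centre of its underside, 10 mm above the table on a tray; axes as its book. The four stand in a row along y, 76 mm apart, letters in any order; book_a starts about centred here, its underside 4 mm above this origin.
- holder_b: Fixed single-book steel holder: base plate 105 x 56 mm, 4 mm thick, two upright cheeks 45 mm high, 50 mm apart inside (along y). Origin: centre of its underside, 10 mm above the table on a tray; axes as its book. The four stand in a row along y, 76 mm apart, letters in any order; book_b starts about centred here, its underside 4 mm above this origin.
- holder_c: Fixed single-book steel holder: base plate 105 x 56 mm, 4 mm thick, two upright cheeks 45 mm high, 50 mm apart inside (along y). Origin: centre of its underside, 10 mm above the table on a tray; axes as its book. The four stand in a row along y, 76 mm apart, letters in any order; book_c starts about centred here, its underside 4 mm above this origin.
- holder_d: Fixed single-book steel holder: base plate 105 x 56 mm, 4 mm thick, two upright cheeks 45 mm high, 50 mm apart inside (along y). Origin: centre of its underside, 10 mm above the table on a tray; axes as its book. The four stand in a row along y, 76 mm apart, letters in any order; book_d starts about centred here, its underside 4 mm above this origin.
- rack: Fixed wooden board, 120 (x) x 320 (y) x 14 mm, with 4 slots along y, each a grey felt strip between two dark wire hoops (50 mm apart inside, 90 mm long, 47 mm high). Slot middles at x = 0, y = +114, +38, -38, -114 mm; books stand on its top, 14 mm above the origin. Origin: centre of underside. x: away from the robot, y: to its left. It may be left or right of the holders.
- vase: Loose white ceramic bud vase, 100 mm tall, 60 mm across at its belly, a bystander standing beyond the middle of the table. Origin: centre of its underside.
Mind the look-alikes: they are no part of the job. Leave any turquoise or yellow look-alike of the book_a alone.

How it is judged (in metres and radians):
At the end, for the whole second after the job is handed in: All four books stand on the rack's board, upright within 0.1 rad, square to the rack within 0.2 rad, released and at rest, each within 10 mm sideways and 15 mm front to back of the middle of its own slot, and their order from left to right is the reverse of the order of their holders (x of book_a in the frame of rack between -0.015 and 0.015 m and z of book_a in the frame of rack between 0.01 and 0.018 m and (y of book_a in the frame of rack between 0.104 and 0.124 m or y of book_a in the frame of rack between 0.028 and 0.048 m or y of book_a in the frame of rack between -0.048 and -0.028 m or y of book_a in the frame of rack between -0.124 and -0.104 m) and angle between each of book_a, book_b, book_c, book_d's own z axis and vertical below 0.1 rad and angle between the x axis of each of book_a, book_b, book_c, book_d and the x axis of rack, either way round below 0.2 rad and linear speed of each of book_a, book_b, book_c, book_d below 0.02 m/s and angular speed of each of book_a, book_b, book_c, book_d below 0.1 rad/s and contact force between each of book_a, book_b, book_c, book_d and the fingers below 0.1 N and x of book_b in the frame of rack between -0.015 and 0.015 m and z of book_b in the frame of rack between 0.01 and 0.018 m and (y of book_b in the frame of rack between 0.104 and 0.124 m or y of book_b in the frame of rack between 0.028 and 0.048 m or y of book_b in the frame of rack between -0.048 and -0.028 m or y of book_b in the frame of rack between -0.124 and -0.104 m) and x of book_c in the frame of rack between -0.015 and 0.015 m and z of book_c in the frame of rack between 0.01 and 0.018 m and (y of book_c in the frame of rack between 0.104 and 0.124 m or y of book_c in the frame of rack between 0.028 and 0.048 m or y of book_c in the frame of rack between -0.048 and -0.028 m or y of book_c in the frame of rack between -0.124 and -0.104 m) and x of book_d in the frame of rack between -0.015 and 0.015 m and z of book_d in the frame of rack between 0.01 and 0.018 m and (y of book_d in the frame of rack between 0.104 and 0.124 m or y of book_d in the frame of rack between 0.028 and 0.048 m or y of book_d in the frame of rack between -0.048 and -0.028 m or y of book_d in the frame of rack between -0.124 and -0.104 m) and (y of holder_a in the frame of holder_b below 0 m or y of book_a in the frame of rack below -0.076 m or y of book_b in the frame of rack above -0.076 m) and (y of holder_a in the frame of holder_b below 0 m or y of book_a in the frame of rack below 0 m or y of book_b in the frame of rack above 0 m) and (y of holder_a in the frame of holder_b below 0 m or y of book_a in the frame of rack below 0.076 m or y of book_b in the frame of rack above 0.076 m) and (y of holder_a in the frame of holder_c below 0 m or y of book_a in the frame of rack below -0.076 m or y of book_c in the frame of rack above -0.076 m) and (y of holder_a in the frame of holder_c below 0 m or y of book_a in the frame of rack below 0 m or y of book_c in the frame of rack above 0 m) and (y of holder_a in the frame of holder_c below 0 m or y of book_a in the frame of rack below 0.076 m or y of book_c in the frame of rack above 0.076 m) and (y of holder_a in the frame of holder_d below 0 m or y of book_a in the frame of rack below -0.076 m or y of book_d in the frame of rack above -0.076 m) and (y of holder_a in the frame of holder_d below 0 m or y of book_a in the frame of rack below 0 m or y of book_d in the frame of rack above 0 m) and (y of holder_a in the frame of holder_d below 0 m or y of book_a in the frame of rack below 0.076 m or y of book_d in the frame of rack above 0.076 m) and (y of holder_b in the frame of holder_a below 0 m or y of book_b in the frame of rack below -0.076 m or y of book_a in the frame of rack above -0.076 m) and (y of holder_b in the frame of holder_a below 0 m or y of book_b in the frame of rack below 0 m or y of book_a in the frame of rack above 0 m) and (y of holder_b in the frame of holder_a below 0 m or y of book_b in the frame of rack below 0.076 m or y of book_a in the frame of rack above 0.076 m) and (y of holder_b in the frame of holder_c below 0 m or y of book_b in the frame of rack below -0.076 m or y of book_c in the frame of rack above -0.076 m) and (y of holder_b in the frame of holder_c below 0 m or y of book_b in the frame of rack below 0 m or y of book_c in the frame of rack above 0 m) and (y of holder_b in the frame of holder_c below 0 m or y of book_b in the frame of rack below 0.076 m or y of book_c in the frame of rack above 0.076 m) and (y of holder_b in the frame of holder_d below 0 m or y of book_b in the frame of rack below -0.076 m or y of book_d in the frame of rack above -0.076 m) and (y of holder_b in the frame of holder_d below 0 m or y of book_b in the frame of rack below 0 m or y of book_d in the frame of rack above 0 m) and (y of holder_b in the frame of holder_d below 0 m or y of book_b in the frame of rack below 0.076 m or y of book_d in the frame of rack above 0.076 m) and (y of holder_c in the frame of holder_a below 0 m or y of book_c in the frame of rack below -0.076 m or y of book_a in the frame of rack above -0.076 m) and (y of holder_c in the frame of holder_a below 0 m or y of book_c in the frame of rack below 0 m or y of book_a in the frame of rack above 0 m) and (y of holder_c in the frame of holder_a below 0 m or y of book_c in the frame of rack below 0.076 m or y of book_a in the frame of rack above 0.076 m) and (y of holder_c in the frame of holder_b below 0 m or y of book_c in the frame of rack below -0.076 m or y of book_b in the frame of rack above -0.076 m) and (y of holder_c in the frame of holder_b below 0 m or y of book_c in the frame of rack below 0 m or y of book_b in the frame of rack above 0 m) and (y of holder_c in the frame of holder_b below 0 m or y of book_c in the frame of rack below 0.076 m or y of book_b in the frame of rack above 0.076 m) and (y of holder_c in the frame of holder_d below 0 m or y of book_c in the frame of rack below -0.076 m or y of book_d in the frame of rack above -0.076 m) and (y of holder_c in the frame of holder_d below 0 m or y of book_c in the frame of rack below 0 m or y of book_d in the frame of rack above 0 m) and (y of holder_c in the frame of holder_d below 0 m or y of book_c in the frame of rack below 0.076 m or y of book_d in the frame of rack above 0.076 m) and (y of holder_d in the frame of holder_a below 0 m or y of book_d in the frame of rack below -0.076 m or y of book_a in the frame of rack above -0.076 m) and (y of holder_d in the frame of holder_a below 0 m or y of book_d in the frame of rack below 0 m or y of book_a in the frame of rack above 0 m) and (y of holder_d in the frame of holder_a below 0 m or y of book_d in the frame of rack below 0.076 m or y of book_a in the frame of rack above 0.076 m) and (y of holder_d in the frame of holder_b below 0 m or y of book_d in the frame of rack below -0.076 m or y of book_b in the frame of rack above -0.076 m) and (y of holder_d in the frame of holder_b below 0 m or y of book_d in the frame of rack below 0 m or y of book_b in the frame of rack above 0 m) and (y of holder_d in the frame of holder_b below 0 m or y of book_d in the frame of rack below 0.076 m or y of book_b in the frame of rack above 0.076 m) and (y of holder_d in the frame of holder_c below 0 m or y of book_d in the frame of rack below -0.076 m or y of book_c in the frame of rack above -0.076 m) and (y of holder_d in the frame of holder_c below 0 m or y of book_d in the frame of rack below 0 m or y of book_c in the frame of rack above 0 m) and (y of holder_d in the frame of holder_c below 0 m or y of book_d in the frame of rack below 0.076 m or y of book_c in the frame of rack above 0.076 m)); the robot touches nothing.
It fails at once if the vase is pushed more than 20 mm or knocked over (distance of vase from where it was at the start of the episode above 0.02 m or angle between vase's own z axis and vertical above 0.3 rad).
It fails at once if a book is tipped over (more than about 35 degrees) (angle between any of book_a, book_b, book_c, book_d's own z axis and vertical above 0.6 rad).
It fails at once if a book is dropped (faster than 0.7 m/s with its underside less than 60 mm above the table) ((height (world z) of book_a below 0.06 m and linear speed of book_a above 0.7 m/s) or (height (world z) of book_b below 0.06 m and linear speed of book_b above 0.7 m/s) or (height (world z) of book_c below 0.06 m and linear speed of book_c above 0.7 m/s) or (height (world z) of book_d below 0.06 m and linear speed of book_d above 0.7 m/s)).
It also fails if it takes over 107 s, if anything falls off the work surface, if the arm or the gripper's body presses on something with over 40 N, if the wrist force passes 120 N, or if a joint passes its speed limit or range.

ROBOT

A 6-joint arm with a two-finger parallel gripper is mounted at the origin on the work surface. World frame = base frame: x ahead of the robot, y to its left, z up, the work surface at z = 0. Lengths are in m, angles in degrees, forces in N, time in s.
With the tool pointing down it reaches from about 0.35 to 0.875 m from the base axis. Payload 4.2 kg.
Tool frame: the origin (TCP) lies midway between the tips of the shut fingers; the grasp point (between the pads) lies 19 mm behind it (r.pinch_z is the distance from the TCP to the grasp point, in m); z points along the fingers, y is the line along which they close (so a half turn about z gives the same grasp; the last joint's range is limited). The gripper opens to 87 mm and grips with 3 to 60 N. Pads are 19 mm wide; open, the fingers measure 117 mm over their backs; the gripper's body (75 mm by 190 mm) begins 51 mm behind the grasp point.
Start: joints at [-61.1, 22.042, 0.453, 0, -68.411, -14.817], TCP at [0.152, -0.606, 0.223] pointing down, gripper open.
Joint ranges: [-179.83, 179.83], [-69.29, 118.12], [-61.27, 80.66], [-181.25, 117.63], [-171.15, -9.14], [-177.46, 177.46]. Speed limits (degrees/s): [159.86, 159.86, 180, 180, 180, 180].

INTERFACE

Orientations are given as a 3x3 rotation matrix whose columns are the frame's x, y, z axes.
In Python, from station import r, imaging, models gives the robot as it stands. The module is installed in compiled form; this text tells all that it offers.
- The arm moves only by the tool apply_moves, never from a script. Its argument "moves" is a list of rows, each a list of 2 entries, a list of its own where there are three numbers: the shift along the tool's x, y, z in m, then the turn about the tool's z in degrees. A call has 1 to 5 rows; each row shifts and turns the commanded pose from where the row before left it, along the tool's axes as they then stand; what a row does not reach is not made up. A row lasts 1/12 s, in which the tool goes at most 41.7 mm and 7.16 degrees, less where a joint would pass 70% of its speed; a pose out of reach is approached as far as the arm can. A call is refused whole if a number of a shift passes 0.0417 or a number of a turn 7.16, either way. A call with a gripper value outside its range is refused whole. "hand" is the finger opening in m, from 0 to 0.087, set as the call begins (left out, the last holds). The fingers move at their own pace and stop on an object; the grip force is fixed at half the most. Time passes only in rows, so rows that do not move let the fingers close. It gives the time, the measured TCP pose, the force, the opening and the grip force at its end, in the units of the state.
- r.sense(): the state, without advancing time (a new reading comes with each control period).
- imaging.capture(name): name is "scene" or "top" or "wrist"; returns a dict with "frame" (480x640x3 uint8, blue, green, red), "intrinsics" (3x3 intrinsics, pixels), "eye" and "orientation" of the camera in the world. Camera axes: x right, y down, z forward; pixel columns grow to the right and rows downward; lengths in m; the calibration is good to about 2 mm. A picture is of the moment at which its call begins. There is no depth.
- r.finish_job(): hands the job in; it is judged then, once.
Trained networks look in a picture, given as the dict that the camera call returned (one of the last four; its "shot" number tells which), for a name from the list of things; names that differ only in an ending like _2 or _b are one class to them, and where a whole thing is asked for, a point or a joint stands for the part that bears it (a point fixed in the world has none). Each returns a list of dicts, best first, with "confidence" (0 to 1); they miss things now and then, are a little off and sometimes report something else, mostly with a low value. They report only what shows in the picture. A call takes as long as a camera call. They do not tell look-alikes from the thing itself.
- models.cut_out(picture, target): "region" (480x640 bool, what is visible of it) and "extent" ([left, top, width, height] as shares, 0 to 1, of the picture: columns of its width, rows of its height, round what is visible of it).
- models.place_of(picture, target): "at" ([column, row] as shares, 0 to 1, of the picture: columns of its width, rows of its height: a listed point, or the origin of a listed thing).
The state is a dict: "time_s": time; "joints": joint angles; "joint_velocities": joint speeds; "effort": joint torques, N m; "tcp_pos": TCP position; "ee_rot": TCP orientation; "wrist_force": force on the tool from outside, world axes, zero at the start; "moment": the same for the moment, N m; "gripper_width": opening from 0.0 (shut) to 1.0 (fully open); "gripper_force": force on a finger pad.
Only numpy, scipy, OpenCV 4.12 (cv2) and the standard library are available. Lean on these libraries where they do the work, as an engineer would, in place of code of your own. Each camera call takes 0.05 s, during which the arm holds its last target. There are 200 camera calls.

## Working session

There is one attempt and no reset: what is moved stays moved. The work goes in short steps, Python scripts to look and compute and a tool call to move; the robot and the scene stay as the last step left them, time stands still between calls to the robot, and variables do not carry over. Pictures are saved under pics/ and viewed, at most 14 in all, crops included, and the job is handed in when it is done.

Besides the shell and the picture viewer there is one more tool, called after "Call:" as name(argument=value, ...), one argument or row to a line, values as JSON. apply_moves: Moves the arm, as the interface text tells. Its arguments: {"type":"object","properties":{"moves":{"type":"array"},"hand":{"type":"number"}},"required":["moves"]}

```bash
mkdir -p pics
python3 - <<'E'
from station import r, imaging, models
import cv2,numpy as np
s=r.sense();print(s)
for n in ("scene","top"):
    p=imaging.capture(n);cv2.imwrite(f"pics/{n}0.png",p["frame"]);print(n,p["intrinsics"],p["eye"],p["orientation"])
    for t in ("book_a","holder_a","rack","vase"):
        print(t,[(round(d["confidence"],2),np.round(np.array(d["at"])*[640,480],1)) for d in models.place_of(p,t)])
E
```

```text
{'time_s': 0.0, 'joints': array([-6.11003759e+01,  2.20888706e+01,  3.81092515e-01, -3.13253892e-02,
       -6.84094121e+01, -1.48189090e+01]), 'joint_velocities': array([-0.08560866, -0.10004652,  0.00559729,  0.09970088, -0.04048808,
        0.09102866]), 'effort': array([ 1.09109274e-03, -3.90661490e+01,  1.87407517e+01,  4.21961546e+00,
        1.10187146e-02, -2.04375765e-04]), 'tcp_pos': array([ 0.15196915, -0.60563296,  0.22148242]), 'ee_rot': array([[-9.70003001e-01, -2.43092335e-01, -5.43384107e-04],
       [-2.43092940e-01,  9.70000864e-01,  2.03627897e-03],
       [ 3.20792433e-05,  2.10728955e-03, -9.99997779e-01]]), 'wrist_force': array([-0.89136598, -0.72258633, -0.56579755]), 'moment': array([-0.03627218,  0.02624349, -0.02386196]), 'gripper_force': 0.0, 'gripper_width': 1.000079079594999}
scene [[472.85120857   0.         316.58096737]
 [  0.         472.85120857 241.96988331]
 [  0.           0.           1.        ]] [1.3843838  0.55412049 0.65126898] [[-0.56576414  0.41456977 -0.71277124]
 [ 0.82456381  0.28200054 -0.49047958]
 [-0.00233613 -0.86522113 -0.50138502]
[... 392 characters left out ...]
  0.         316.89335503]
 [  0.         619.04469125 230.24422972]
 [  0.           0.           1.        ]] [ 0.31035062 -0.01006134  1.1579294 ] [[ 0.06000662 -0.97239668  0.22548591]
 [-0.9981896  -0.05938061  0.00956365]
 [ 0.00408983 -0.22565158 -0.97419949]]
book_a [(0.96, array([398.9, 258.1])), (0.95, array([432.5, 161.6])), (0.91, array([501.3, 359.6])), (0.84, array([354.9, 257.7])), (0.67, array([437.9, 244.6])), (0.57, array([476.6, 242.6]))]
holder_a [(0.92, array([478.8, 244. ])), (0.78, array([437.3, 245.8])), (0.71, array([401.1, 261.8])), (0.61, array([354.5, 252.9])), (0.37, array([358.9, 254.7]))]
rack [(0.81, array([209.8, 259.3]))]
vase [(0.59, array([314.1, 145.2]))]
```

View pics/scene0.png

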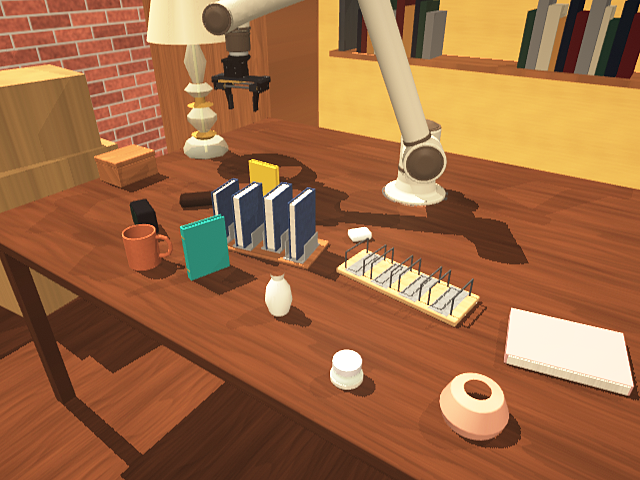

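View pics/top0.png

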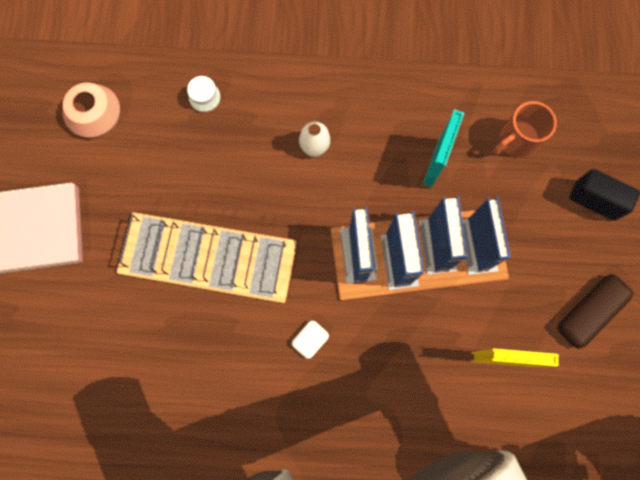

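The rack is on the left (columns 118–296). The holders on their tray are on the right (332–508), with the vase at (314,140). The turquoise and yellow look-alikes are at (443,150) and (520,357). Next I'll rectify the views for measuring.

```bash
cat > h.py <<'E'
from station import r, imaging, models
import cv2,numpy as np
def H(p,z,x0,y0,s):
    "homography taking ortho pixel (u,v) -> image; ortho: u grows with -y from y0, v grows with -x from x0, s m/px"
    R=p["orientation"].T;K=p["intrinsics"]
    A=np.array([[0,-s,x0],[-s,0,y0],[0,0,z],[0,0,1]])
    return K@np.c_[R,-R@p["eye"]]@A
def ortho(p,z,x0,y0,w,h,s):
    return cv2.warpPerspective(p["frame"],H(p,z,x0,y0,s),(w,h),flags=cv2.INTER_CUBIC|cv2.WARP_INVERSE_MAP)
def back(p,uv,z):
    d=p["orientation"]@np.linalg.inv(p["intrinsics"])@np.array([uv[0],uv[1],1.]);e=p["eye"]
    return (e+d*(z-e[2])/d[2])[:2]
def proj(p,X):
    q=p["intrinsics"]@(p["orientation"].T@(np.array(X)-p["eye"]));return q[:2]/q[2]
E
python3 - <<'E'
from h import *
p=imaging.capture("top")
for uv in ((135,213),(296,240),(287,300),(118,274)): print("rack",back(p,uv,.014))
print("vase", back(p,(314,145),0))
for uv in ((354.5,254),(400,260),(437.5,245),(478,243)): print("hold",back(p,uv,.01))
a=ortho(p,.014,.62,.36,800,500,.0005)
b=ortho(p,.162,.62,0,800,500,.0005)
cv2.imwrite("pics/or.png",a);cv2.imwrite("pics/ob.png",b)
E
```

```text
rack [0.58767207 0.34938357]
rack [0.55382615 0.03944147]
rack [0.43965537 0.04837462]
rack [0.46896603 0.36615784]
vase [0.7512378  0.01744718]
hold [ 0.53443827 -0.07239253]
hold [ 0.52816216 -0.15849088]
hold [ 0.56133117 -0.22858735]
hold [ 0.56988423 -0.30525353]
```

View pics/or.png

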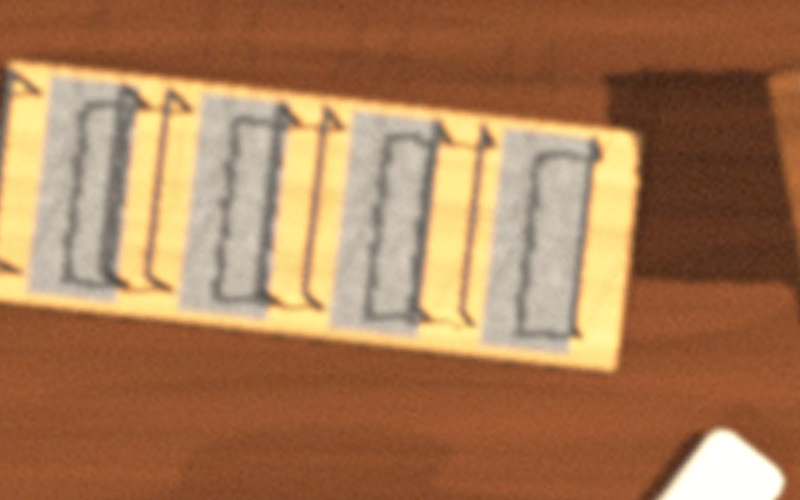

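View pics/ob.png

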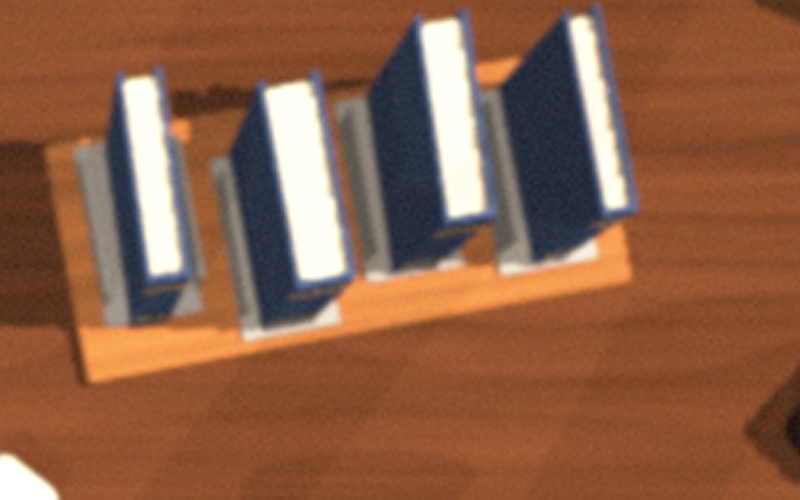

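Left to right, the book tops are about 22, 30, 25 and 17 mm thick. So the order is b, d, c, a, and the rack must read a, c, d, b from the left. Next I'll fit the poses precisely.

Run:
```python
from h import *
P=[imaging.capture("top") for _ in range(2)]
p=P[0];p["frame"]=np.mean([q["frame"] for q in P],0).astype(np.uint8)
s=.00025
def rect(m,x0,y0,name):
    n,l,st,_=cv2.connectedComponentsWithStats(m.astype(np.uint8));k=1+st[1:,4].argmax()
    pts=np.argwhere(l==k);W=np.c_[x0-pts[:,0]*s,y0-pts[:,1]*s].astype(np.float32)
    (c,sz,a)=cv2.minAreaRect((W*1000).astype(np.float32));print(name,np.round(c,1),np.round(sz,1),round(a,1)); return W
a=ortho(p,.014,.62,.40,1640,1000,s);h=cv2.cvtColor(a,cv2.COLOR_BGR2HSV)
m=((h[...,0]>15)&(h[...,0]<30)&(h[...,2]>140)&(h[...,1]>60)).astype(np.uint8)
m=cv2.morphologyEx(m,cv2.MORPH_CLOSE,np.ones((31,31)))
rect(m,.62,.40,"rack")
for b,z,c,yaw in (("b",.169,(139.5,72,167,280),7.5),("d",.164,(290,76,324,285),9.2),("c",.160,(442,13,470,218),7.8),("a",.154,(584,10,620,212),10.1)):
    o=ortho(p,z,.66,0.04,1640,1000,s);e=p["eye"]
    mid=np.array([.62-(c[1]+c[3])/4*.001, -(c[0]+c[2])/4*.001]);mid=e[:2]+(mid-e[:2])*(e[2]-z)/(e[2]-.162)
    g=o.astype(int);m=(g.min(2)>130).astype(np.uint8)
    l=cv2.connectedComponents(m)[1];v,u=((.66-mid[0])/s,(.04-mid[1])/s)
    rect(l==l[int(v),int(u)],.66,.04,b);print("  hand mid",mid.round(4),yaw)
print(r.sense()["tcp_pos"])
```

```text
rack [512.2 204.2] [320.4 120.5] 83.6
b [530.6 -76.9] [99.7 21.5] 8.3
  hand mid [ 0.5304 -0.0762] 7.5
d [ 529.  -153.3] [100.1  28.3] 10.6
  hand mid [ 0.5293 -0.1532] 9.2
c [ 561.5 -227.7] [100.1  23.1] 8.4
  hand mid [ 0.5628 -0.2284] 7.8
a [ 565.7 -301.7] [99.8 14.5] 11.1
  hand mid [ 0.5665 -0.3033] 10.1
[ 0.15210739 -0.60618211  0.22255768]
```

```bash
cat >> h.py <<'E'
GR={"b":(.5305,-.0766,8.3),"d":(.529,-.1533,10.4),"c":(.562,-.228,8.4),"a":(.566,-.3025,10.8)}
SL={"a":(.5249,.3175,-6.4),"c":(.5164,.2420,-6.4),"d":(.508,.1664,-6.4),"b":(.4995,.0909,-6.4)}
def plan(t,z):
    s=r.sense();R=s["ee_rot"];yaw=np.degrees(np.arctan2(-R[0,1],R[1,1]))
    d=R.T@(np.array([t[0],t[1],z])-s["tcp_pos"])
    print("t",s["time_s"],"tcp",s["tcp_pos"].round(4),"yaw",yaw.round(2),"shift",d.round(4),"len",np.linalg.norm(d).round(3),"turn",round(yaw-t[2],2),"w",round(s["gripper_width"]*87,1),s["wrist_force"].round(1),s["gripper_force"])
E
python3 -c "
from h import *
plan(GR['a'],.222)"
```

```text
t 0.65 tcp [ 0.1521 -0.6062  0.2226] yaw 14.08 shift [-0.4753  0.1939  0.0006] len 0.513 turn 3.28 w 86.7 [-0.6 -0.2  0. ] 0.0
```

Call:
apply_moves(
  moves=[
    [[-0.034, 0.0139, 0], 0],
    [[-0.034, 0.0139, 0], 0],
    [[-0.034, 0.0139, 0], 0],
    [[-0.034, 0.0139, 0], 0],
    [[-0.034, 0.0139, 0], 0],
  ],
  hand=0.055,
)

```text
time_s: 1.07
tcp_pos: [0.3012, -0.4963, 0.2228]
ee_rot: [[-0.97, -0.243, 0.0], [-0.243, 0.97, -0.0], [-0.0, -0.0, -1.0]]
wrist_force: [0.4, -0.5, 0.1]
gripper_width: 0.709
gripper_force: 0.0
```

Call:
apply_moves(
  moves=[
    [[-0.034, 0.0139, 0], 0],
    [[-0.034, 0.0139, 0], 0],
    [[-0.034, 0.0139, 0], 0],
    [[-0.034, 0.0139, 0], 0],
    [[-0.034, 0.0139, 0], 0],
  ],
)

```text
time_s: 1.48
tcp_pos: [0.4493, -0.3873, 0.2229]
ee_rot: [[-0.97, -0.243, 0.0], [-0.243, 0.97, -0.0], [-0.0, -0.0, -1.0]]
wrist_force: [1.0, -0.0, 0.2]
gripper_width: 0.637
gripper_force: 0.0
```

Call:
apply_moves(
  moves=[
    [[-0.034, 0.0139, 0], 0],
    [[-0.034, 0.0139, 0], 0],
    [[-0.034, 0.0139, 0], 0],
    [[-0.034, 0.0139, 0], 0],
    [[0, 0, 0], 3.3],
  ],
)

```text
time_s: 1.9
tcp_pos: [0.5711, -0.298, 0.2218]
ee_rot: [[-0.981, -0.192, 0.002], [-0.192, 0.981, -0.0], [-0.002, -0.0, -1.0]]
wrist_force: [-0.7, -0.0, 0.2]
gripper_width: 0.634
gripper_force: 0.0
```

```bash
python3 -c "
from h import *
p=imaging.capture('wrist');cv2.imwrite('pics/w1.png',p['frame'])
plan(GR['a'],.116)"
```

```text
t 1.95 tcp [ 0.5689 -0.2993  0.2218] yaw 10.77 shift [ 0.0034 -0.0027  0.1058] len 0.106 turn -0.03 w 55.0 [-0.2  0.5 -0.4] 0.0
```

View pics/w1.png

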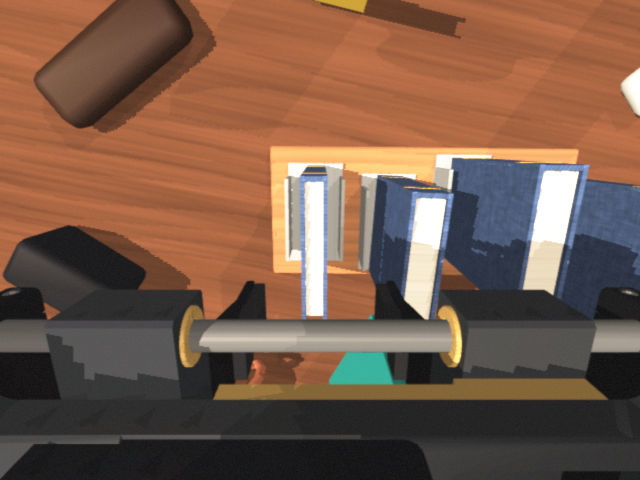

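The wrist view shows book_a at column 315, centred between the fingers (250 and 390) and square to them, so I'll descend and grip.

Call:
apply_moves(
  moves=[
    [[0, 0, 0], 0],
    [[0, 0, 0.03], 0],
    [[0, 0, 0.03], 0],
    [[0, 0, 0.03], 0],
    [[0, 0, 0.016], 0],
  ],
)

```text
time_s: 2.37
tcp_pos: [0.5634, -0.3018, 0.1132]
ee_rot: [[-0.983, -0.186, -0.005], [-0.186, 0.983, 0.002], [0.004, 0.003, -1.0]]
wrist_force: [-0.5, -0.2, -0.0]
gripper_width: 0.631
gripper_force: 0.0
```

Call:
apply_moves(
  moves=[
    [[0, 0, 0], 0],
    [[0, 0, 0], 0],
    [[0, 0, 0], 0],
  ],
)

```text
time_s: 2.62
tcp_pos: [0.5671, -0.3027, 0.1185]
ee_rot: [[-0.982, -0.187, 0.003], [-0.187, 0.982, -0.001], [-0.002, -0.002, -1.0]]
wrist_force: [1.6, 0.3, 0.4]
gripper_width: 0.629
gripper_force: 0.0
```

Call:
apply_moves(
  moves=[
    [[0, 0, 0], 0],
    [[0, 0, 0], 0],
    [[0, 0, 0], 0],
    [[0, 0, 0], 0],
    [[0, 0, 0], 0],
  ],
  hand=0.0,
)

```text
time_s: 3.03
tcp_pos: [0.5666, -0.3016, 0.117]
ee_rot: [[-0.982, -0.187, 0.001], [-0.187, 0.982, -0.0], [-0.001, -0.0, -1.0]]
wrist_force: [-0.2, 0.7, 0.2]
gripper_width: 0.336
gripper_force: 0.0
```

Call:
apply_moves(
  moves=[
    [[0, 0, 0], 0],
    [[0, 0, 0], 0],
    [[0, 0, 0], 0],
  ],
)

```text
time_s: 3.28
tcp_pos: [0.5665, -0.3015, 0.1166]
ee_rot: [[-0.982, -0.187, 0.0], [-0.187, 0.982, 0.0], [-0.0, 0.0, -1.0]]
wrist_force: [-0.9, 0.7, 0.5]
gripper_width: 0.208
gripper_force: 29.9
```

```bash
python3 -c "
from h import *
plan(GR['a'],.116)"
```

```text
t 3.2833 tcp [ 0.5665 -0.3015  0.1166] yaw 10.79 shift [ 0.0007 -0.0009  0.0006] len 0.001 turn -0.01 w 18.1 [-0.9  0.7  0.5] 29.944407772854902
```

Call:
apply_moves(
  moves=[
    [[0, 0, -0.015], 0],
    [[0, 0, -0.03], 0],
    [[0, 0, -0.04], 0],
    [[0, 0, -0.04], 0],
    [[0, 0, -0.035], 0],
  ],
)

```text
time_s: 3.7
tcp_pos: [0.5663, -0.3016, 0.2787]
ee_rot: [[-0.982, -0.187, 0.0], [-0.187, 0.982, -0.0], [-0.0, -0.0, -1.0]]
wrist_force: [0.8, -0.6, -0.3]
gripper_width: 0.203
gripper_force: 29.9
```

Call:
apply_moves(
  moves=[
    [[0, 0, -0.02], 0],
    [[0, 0, 0], 0],
    [[0, 0, 0], 0],
    [[0, 0, 0], 0],
  ],
)

```text
time_s: 4.03
tcp_pos: [0.5657, -0.301, 0.2946]
ee_rot: [[-0.982, -0.187, -0.003], [-0.187, 0.982, 0.002], [0.003, 0.003, -1.0]]
wrist_force: [-0.8, 0.8, -1.3]
gripper_width: 0.201
gripper_force: 29.9
```

```bash
python3 -c "
from h import *
plan(SL['a'],.2966)"
```

```text
t 4.0333 tcp [ 0.5657 -0.301   0.2946] yaw 10.77 shift [-0.0755  0.6153 -0.0007] len 0.62 turn 17.17 w 17.4 [-0.8  0.8 -1.3] 29.93418087484315
```

Call:
apply_moves(
  moves=[
    [[-0.0024, 0.02, 0], 0],
    [[-0.0044, 0.036, 0], 0],
    [[-0.0044, 0.036, 0], 0],
    [[-0.0044, 0.036, 0], 0],
    [[-0.0044, 0.036, 0], 0],
  ],
)

```text
time_s: 4.45
tcp_pos: [0.554, -0.1353, 0.2939]
ee_rot: [[-0.982, -0.186, -0.005], [-0.186, 0.982, 0.0], [0.005, 0.001, -1.0]]
wrist_force: [0.6, -0.3, -1.2]
gripper_width: 0.205
gripper_force: 29.9
```

Call:
apply_moves(
  moves=[
    [[-0.0044, 0.036, 0], 0],
    [[-0.0044, 0.036, 0], 0],
    [[-0.0044, 0.036, 0], 0],
    [[-0.0044, 0.036, 0], 0],
    [[-0.0044, 0.036, 0], 0],
  ],
)

```text
time_s: 4.87
tcp_pos: [0.5419, 0.0457, 0.2943]
ee_rot: [[-0.982, -0.187, -0.004], [-0.187, 0.982, -0.001], [0.004, -0.0, -1.0]]
wrist_force: [0.7, -0.4, -2.0]
gripper_width: 0.204
gripper_force: 29.9
```

Call:
apply_moves(
  moves=[
    [[-0.0044, 0.036, 0], 0],
    [[-0.0044, 0.036, 0], 0],
    [[-0.0044, 0.036, 0], 0],
    [[-0.0044, 0.036, 0], 0],
    [[-0.0044, 0.036, 0], 0],
  ],
)

```text
time_s: 5.28
tcp_pos: [0.5299, 0.2264, 0.2942]
ee_rot: [[-0.982, -0.187, -0.004], [-0.187, 0.982, -0.002], [0.004, -0.002, -1.0]]
wrist_force: [1.0, 0.1, -1.0]
gripper_width: 0.207
gripper_force: 29.9
```

Call:
apply_moves(
  moves=[
    [[-0.0044, 0.036, 0], 0],
    [[-0.0044, 0.036, 0], 0],
    [[-0.0024, 0.02, 0], 0],
    [[0, 0, 0], 5.7],
    [[0, 0, 0], 5.7],
  ],
)

```text
time_s: 5.7
tcp_pos: [0.5238, 0.3188, 0.293]
ee_rot: [[-1.0, 0.013, -0.005], [0.013, 1.0, -0.004], [0.005, -0.004, -1.0]]
wrist_force: [0.9, -0.3, -0.6]
gripper_width: 0.203
gripper_force: 29.9
```

Call:
apply_moves(
  moves=[
    [[0, 0, 0], 5.8],
    [[0, 0, 0], 0],
    [[0, 0, 0], 0],
    [[0, 0, 0], 0],
  ],
)

```text
time_s: 6.03
tcp_pos: [0.5248, 0.3172, 0.2953]
ee_rot: [[-0.994, 0.11, -0.002], [0.11, 0.994, -0.002], [0.002, -0.002, -1.0]]
wrist_force: [0.4, 0.0, -0.9]
gripper_width: 0.204
gripper_force: 29.9
```

```bash
python3 -c "
from h import *
plan(SL['a'],.1166)"
```

```text
t 6.0333 tcp [0.5248 0.3172 0.2953] yaw -6.31 shift [-0.0004  0.0006  0.1787] len 0.179 turn 0.09 w 17.8 [ 0.4  0.  -0.9] 29.934094003401697
```

Call:
apply_moves(
  moves=[
    [[0, 0, 0.02], 0],
    [[0, 0, 0.035], 0],
    [[0, 0, 0.035], 0],
    [[0, 0, 0.035], 0],
    [[0, 0, 0.02], 0],
  ],
)

```text
time_s: 6.45
tcp_pos: [0.523, 0.3158, 0.147]
ee_rot: [[-0.994, 0.111, -0.006], [0.111, 0.994, -0.004], [0.005, -0.004, -1.0]]
wrist_force: [-0.4, -0.3, -1.0]
gripper_width: 0.204
gripper_force: 29.9
```

Call:
apply_moves(
  moves=[
    [[0, 0, 0.01], 0],
    [[0, 0, 0.008], 0],
    [[0, 0, 0], 0],
    [[0, 0, 0], 0],
    [[0, 0, 0], 0],
  ],
)

```text
time_s: 6.87
tcp_pos: [0.5261, 0.3183, 0.1354]
ee_rot: [[-0.994, 0.111, 0.003], [0.111, 0.994, 0.002], [-0.003, 0.003, -1.0]]
wrist_force: [-0.3, 1.2, -1.3]
gripper_width: 0.203
gripper_force: 29.9
```

```bash
python3 -c "
from h import *
plan(SL['a'],.1166)
p=imaging.capture('wrist');q=imaging.capture('top')
cv2.imwrite('pics/w2.png',np.hstack([p['frame'][:,::2].repeat(1,1)[:, :], cv2.resize(q['frame'][180:320,90:330],(480,280)) [:280,:480] if 0 else cv2.copyMakeBorder(cv2.resize(q['frame'][180:320,90:330],(480,280)),0,200,0,0,0)]))"
```

```text
t 6.8667 tcp [0.5261 0.3183 0.1354] yaw -6.39 shift [ 0.0011 -0.001   0.0188] len 0.019 turn 0.01 w 17.7 [-0.3  1.2 -1.3] 29.934428182896227
```

View pics/w2.png

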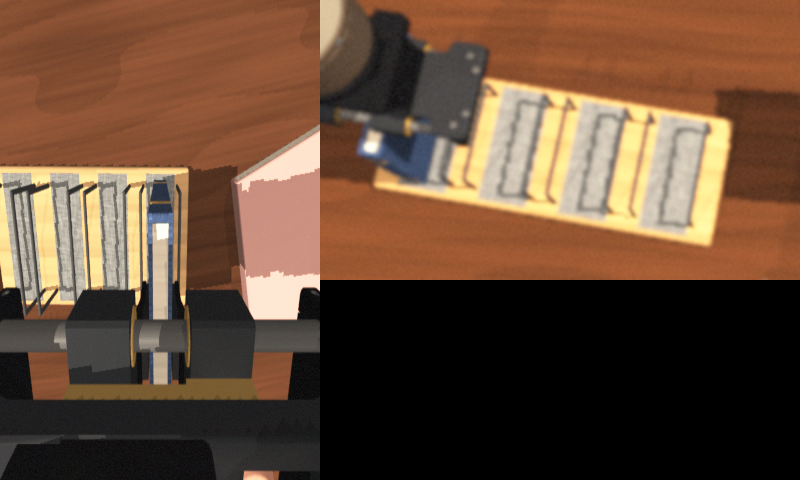

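The wrist view shows book_a's foot in the middle of the leftmost felt strip (columns 147–174 against felt 148–175), so I'll lower it gently.

Call:
apply_moves(
  moves=[
    [[0, 0, 0.006], 0],
    [[0, 0, 0.005], 0],
    [[0, 0, 0.003], 0],
    [[0, 0, 0.002], 0],
    [[0, 0, 0.001], 0],
  ],
)

```text
time_s: 7.38
tcp_pos: [0.525, 0.3175, 0.1166]
ee_rot: [[-0.994, 0.111, -0.0], [0.111, 0.994, -0.001], [0.0, -0.001, -1.0]]
wrist_force: [-2.0, -1.4, 4.7]
gripper_width: 0.204
gripper_force: 29.9
```

Call:
apply_moves(
  moves=[
    [[0, 0, 0], 0],
    [[0, 0, 0], 0],
    [[0, 0, 0], 0],
    [[0, 0, 0], 0],
    [[0, 0, 0], 0],
  ],
)

```text
time_s: 7.8
tcp_pos: [0.5251, 0.3176, 0.1166]
ee_rot: [[-0.994, 0.112, 0.0], [0.112, 0.994, 0.0], [-0.0, 0.0, -1.0]]
wrist_force: [0.5, 0.5, -1.0]
gripper_width: 0.204
gripper_force: 29.9
```

Call:
apply_moves(
  moves=[
    [[0, 0, 0], 0],
    [[0, 0, 0], 0],
    [[0, 0, 0], 0],
    [[0, 0, 0], 0],
    [[0, 0, 0], 0],
  ],
  hand=0.055,
)

```text
time_s: 8.22
tcp_pos: [0.5252, 0.3177, 0.1166]
ee_rot: [[-0.994, 0.112, 0.0], [0.112, 0.994, 0.0], [-0.0, 0.0, -1.0]]
wrist_force: [-0.7, -0.5, -0.8]
gripper_width: 0.497
gripper_force: 0.0
```

Call:
apply_moves(
  moves=[
    [[0, 0, -0.015], 0],
    [[0, 0, -0.03], 0],
    [[0, 0, -0.035], 0],
    [[0, 0, -0.025], 0],
    [[0, 0, 0], 0],
  ],
)

```text
time_s: 8.63
tcp_pos: [0.5279, 0.3194, 0.2287]
ee_rot: [[-0.994, 0.111, 0.011], [0.111, 0.994, 0.007], [-0.01, 0.009, -1.0]]
wrist_force: [0.0, -0.3, 1.2]
gripper_width: 0.627
gripper_force: 0.0
```

```bash
python3 -c "
from h import *
plan(GR['c'],.2216)"
```

```text
t 8.6333 tcp [0.5279 0.3194 0.2287] yaw -6.36 shift [-0.0945 -0.5403  0.0034] len 0.549 turn -14.76 w 54.6 [ 0.  -0.3  1.2] 0.0
```

Call:
apply_moves(
  moves=[
    [[-0.0065, -0.0359, 0], 0],
    [[-0.0065, -0.0359, 0], 0],
    [[-0.0065, -0.0359, 0], 0],
    [[-0.0065, -0.0359, 0], 0],
    [[-0.0065, -0.0359, 0], 0],
  ],
)

```text
time_s: 9.05
tcp_pos: [0.537, 0.1341, 0.2215]
ee_rot: [[-0.994, 0.111, 0.0], [0.111, 0.994, 0.0], [-0.0, 0.0, -1.0]]
wrist_force: [0.4, 1.2, -0.1]
gripper_width: 0.636
gripper_force: 0.0
```

Call:
apply_moves(
  moves=[
    [[-0.0065, -0.0359, 0], 0],
    [[-0.0065, -0.0359, 0], 0],
    [[-0.0065, -0.0359, 0], 0],
    [[-0.0065, -0.0359, 0], 0],
    [[-0.0065, -0.0359, 0], 0],
  ],
)

```text
time_s: 9.47
tcp_pos: [0.5493, -0.0481, 0.2216]
ee_rot: [[-0.994, 0.112, 0.0], [0.112, 0.994, 0.0], [-0.0, 0.0, -1.0]]
wrist_force: [0.9, -0.1, 0.3]
gripper_width: 0.63
gripper_force: 0.0
```

Call:
apply_moves(
  moves=[
    [[-0.0065, -0.0359, 0], 0],
    [[-0.0065, -0.0359, 0], 0],
    [[-0.0065, -0.0359, 0], 0],
    [[-0.0065, -0.0359, 0], 0],
    [[-0.0065, -0.0359, 0], 0],
  ],
)

```text
time_s: 9.88
tcp_pos: [0.5616, -0.2302, 0.2215]
ee_rot: [[-0.994, 0.112, 0.0], [0.112, 0.994, 0.0], [-0.0, 0.0, -1.0]]
wrist_force: [1.0, 0.7, -0.1]
gripper_width: 0.634
gripper_force: 0.0
```

Call:
apply_moves(
  moves=[
    [[0, 0, 0], -5],
    [[0, 0, 0], -5],
    [[0, 0, 0], -4.8],
    [[0, 0, 0], 0],
    [[0, 0, 0], 0],
  ],
)

```text
time_s: 10.3
tcp_pos: [0.5617, -0.2285, 0.2213]
ee_rot: [[-0.99, -0.144, -0.0], [-0.144, 0.99, 0.0], [0.0, 0.0, -1.0]]
wrist_force: [-0.3, 0.3, 0.2]
gripper_width: 0.634
gripper_force: 0.0
```

```bash
python3 -c "
from h import *
p=imaging.capture('wrist');q=imaging.capture('top')
f=np.zeros((480,800,3),np.uint8);f[:,:400]=p['frame'][:,120:520];f[:280,400:]=cv2.resize(q['frame'][180:320,80:280],(400,280))
cv2.imwrite('pics/w3.png',f)
plan(GR['c'],.116)"
```

```text
t 10.4 tcp [ 0.5618 -0.2282  0.2215] yaw 8.3 shift [-0.0003  0.0002  0.1055] len 0.105 turn -0.1 w 54.6 [ 0.2 -0.1  0.5] 0.0
```

View pics/w3.png

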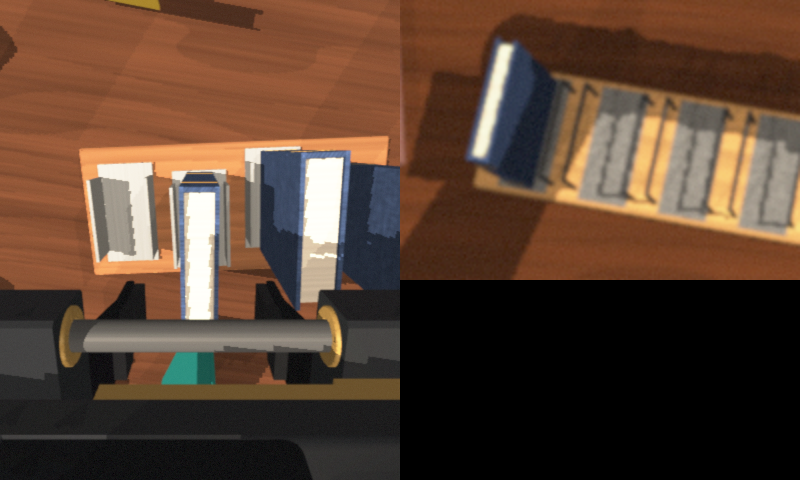

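Book_a stands upright in the left slot. Book_c (column 200) is centred between the fingers (130 and 270).

Call:
apply_moves(
  moves=[
    [[0, 0, 0.02], 0],
    [[0, 0, 0.035], 0],
    [[0, 0, 0.03], 0],
    [[0, 0, 0.015], 0],
    [[0, 0, 0.005], 0],
  ],
)

```text
time_s: 10.82
tcp_pos: [0.5597, -0.2277, 0.1131]
ee_rot: [[-0.989, -0.145, -0.006], [-0.145, 0.989, 0.001], [0.006, 0.002, -1.0]]
wrist_force: [-0.1, -1.0, -0.3]
gripper_width: 0.633
gripper_force: 0.0
```

Call:
apply_moves(
  moves=[
    [[0, 0, 0], 0],
    [[0, 0, 0], 0],
    [[0, 0, 0], 0],
  ],
)

```text
time_s: 11.07
tcp_pos: [0.5631, -0.2286, 0.1184]
ee_rot: [[-0.989, -0.146, 0.003], [-0.146, 0.989, -0.001], [-0.003, -0.001, -1.0]]
wrist_force: [0.7, -0.6, 1.0]
gripper_width: 0.633
gripper_force: 0.0
```

Call:
apply_moves(
  moves=[
    [[0, 0, 0], 0],
    [[0, 0, 0], 0],
    [[0, 0, 0], 0],
    [[0, 0, 0], 0],
    [[0, 0, 0], 0],
  ],
  hand=0.0,
)

```text
time_s: 11.48
tcp_pos: [0.5618, -0.2285, 0.1168]
ee_rot: [[-0.989, -0.146, 0.0], [-0.146, 0.989, -0.0], [-0.0, -0.0, -1.0]]
wrist_force: [-0.1, 0.7, -0.7]
gripper_width: 0.342
gripper_force: 0.0
```

Call:
apply_moves(
  moves=[
    [[0, 0, 0], 0],
    [[0, 0, 0], 0],
    [[0, 0, 0], 0],
  ],
)

```text
time_s: 11.73
tcp_pos: [0.5618, -0.2285, 0.1167]
ee_rot: [[-0.989, -0.146, 0.0], [-0.146, 0.989, -0.0], [-0.0, -0.0, -1.0]]
wrist_force: [0.1, 0.8, 1.0]
gripper_width: 0.3
gripper_force: 30.0
```

```bash
python3 -c "
from h import *
plan(SL['c'],.116)"
```

```text
t 11.7333 tcp [ 0.5618 -0.2285  0.1167] yaw 8.39 shift [-0.0237  0.4721  0.0006] len 0.473 turn 14.79 w 26.1 [0.1 0.8 1. ] 29.97903685667552
```

Call:
apply_moves(
  moves=[
    [[0, 0, -0.015], 0],
    [[0, 0, -0.03], 0],
    [[0, 0, -0.04], 0],
    [[0, 0, -0.04], 0],
    [[0, 0, -0.035], 0],
  ],
)

```text
time_s: 12.15
tcp_pos: [0.5615, -0.2284, 0.2785]
ee_rot: [[-0.989, -0.146, 0.0], [-0.146, 0.989, -0.0], [-0.0, -0.0, -1.0]]
wrist_force: [1.0, 0.1, -1.8]
gripper_width: 0.298
gripper_force: 30.0
```

Call:
apply_moves(
  moves=[
    [[0, 0, -0.02], 0],
    [[0, 0, 0], 0],
    [[0, 0, 0], 0],
    [[-0.001, 0.02, 0], 0],
    [[-0.0018, 0.036, 0], 0],
  ],
)

```text
time_s: 12.57
tcp_pos: [0.5552, -0.1738, 0.2928]
ee_rot: [[-0.99, -0.141, -0.006], [-0.141, 0.99, 0.001], [0.006, 0.002, -1.0]]
wrist_force: [1.1, 1.2, -1.7]
gripper_width: 0.292
gripper_force: 30.0
```

Call:
apply_moves(
  moves=[
    [[-0.0018, 0.036, 0], 0],
    [[-0.0018, 0.036, 0], 0],
    [[-0.0018, 0.036, 0], 0],
    [[-0.0018, 0.036, 0], 0],
    [[-0.0018, 0.036, 0], 0],
  ],
)

```text
time_s: 12.98
tcp_pos: [0.5372, 0.0083, 0.2936]
ee_rot: [[-0.989, -0.145, -0.005], [-0.145, 0.989, -0.001], [0.006, 0.0, -1.0]]
wrist_force: [0.9, 0.1, -1.9]
gripper_width: 0.297
gripper_force: 30.0
```

Call:
apply_moves(
  moves=[
    [[-0.0018, 0.036, 0], 0],
    [[-0.0018, 0.036, 0], 0],
    [[-0.0018, 0.036, 0], 0],
    [[-0.0018, 0.036, 0], 0],
    [[-0.0018, 0.036, 0], 0],
  ],
)

```text
time_s: 13.4
tcp_pos: [0.5199, 0.1874, 0.2936]
ee_rot: [[-0.989, -0.146, -0.005], [-0.146, 0.989, -0.002], [0.005, -0.002, -1.0]]
wrist_force: [0.7, -0.5, -0.8]
gripper_width: 0.295
gripper_force: 30.0
```

Call:
apply_moves(
  moves=[
    [[-0.0018, 0.036, 0], 0],
    [[-0.001, 0.02, 0], 0],
    [[0, 0, 0], 4.9],
    [[0, 0, 0], 4.9],
    [[0, 0, 0], 5.0],
  ],
)

```text
time_s: 13.82
tcp_pos: [0.5149, 0.2422, 0.2931]
ee_rot: [[-0.993, 0.115, -0.006], [0.115, 0.993, -0.003], [0.005, -0.004, -1.0]]
wrist_force: [0.2, -0.4, -1.9]
gripper_width: 0.3
gripper_force: 30.0
```

Call:
apply_moves(
  moves=[
    [[0, 0, 0], 0],
    [[0, 0, 0], 0],
    [[0, 0, 0], 0],
    [[0, 0, 0], 0],
  ],
)

```text
time_s: 14.15
tcp_pos: [0.5161, 0.2417, 0.2957]
ee_rot: [[-0.994, 0.111, -0.001], [0.111, 0.994, -0.001], [0.001, -0.001, -1.0]]
wrist_force: [0.0, 0.2, -0.9]
gripper_width: 0.296
gripper_force: 30.0
```

```bash
python3 -c "
from h import *
plan(SL['c'],.1167)"
```

```text
t 14.15 tcp [0.5161 0.2417 0.2957] yaw -6.36 shift [-0.0005  0.0005  0.179 ] len 0.179 turn 0.04 w 25.8 [ 0.   0.2 -0.9] 29.978219912736677
```

Call:
apply_moves(
  moves=[
    [[0, 0, 0.02], 0],
    [[0, 0, 0.035], 0],
    [[0, 0, 0.035], 0],
    [[0, 0, 0.035], 0],
    [[0, 0, 0.02], 0],
  ],
)

```text
time_s: 14.57
tcp_pos: [0.5142, 0.2405, 0.1475]
ee_rot: [[-0.994, 0.112, -0.005], [0.112, 0.994, -0.003], [0.005, -0.003, -1.0]]
wrist_force: [-0.2, -0.6, -2.2]
gripper_width: 0.296
gripper_force: 30.0
```

Call:
apply_moves(
  moves=[
    [[0, 0, 0.01], 0],
    [[0, 0, 0.008], 0],
    [[0, 0, 0], 0],
    [[0, 0, 0], 0],
    [[0, 0, 0], 0],
  ],
)

```text
time_s: 14.98
tcp_pos: [0.5174, 0.2427, 0.1353]
ee_rot: [[-0.994, 0.111, 0.003], [0.111, 0.994, 0.002], [-0.003, 0.002, -1.0]]
wrist_force: [-0.2, 0.3, -1.6]
gripper_width: 0.295
gripper_force: 30.0
```

Call:
apply_moves(
  moves=[
    [[0, 0, 0.006], 0],
    [[0, 0, 0.005], 0],
    [[0, 0, 0.003], 0],
    [[0, 0, 0.002], 0],
    [[0, 0, 0.001], 0],
  ],
)

```text
time_s: 15.4
tcp_pos: [0.5161, 0.2418, 0.1167]
ee_rot: [[-0.994, 0.111, -0.001], [0.111, 0.994, -0.001], [0.0, -0.001, -1.0]]
wrist_force: [-3.2, -0.1, 5.4]
gripper_width: 0.296
gripper_force: 30.0
```

Call:
apply_moves(
  moves=[
    [[0, 0, 0], 0],
    [[0, 0, 0], 0],
    [[0, 0, 0], 0],
    [[0, 0, 0], 0],
  ],
)

```text
time_s: 15.73
tcp_pos: [0.5163, 0.242, 0.1167]
ee_rot: [[-0.994, 0.112, 0.0], [0.112, 0.994, -0.0], [-0.0, -0.0, -1.0]]
wrist_force: [-0.6, -0.8, 0.5]
gripper_width: 0.294
gripper_force: 30.0
```

Call:
apply_moves(
  moves=[
    [[0, 0, 0], 0],
    [[0, 0, 0], 0],
    [[0, 0, 0], 0],
    [[0, 0, 0], 0],
    [[0, 0, 0], 0],
  ],
  hand=0.055,
)

```text
time_s: 16.15
tcp_pos: [0.5165, 0.242, 0.1166]
ee_rot: [[-0.994, 0.112, 0.0], [0.112, 0.994, 0.0], [-0.0, 0.0, -1.0]]
wrist_force: [-0.4, -0.7, 1.2]
gripper_width: 0.577
gripper_force: 0.0
```

Call:
apply_moves(
  moves=[
    [[0, 0, -0.015], 0],
    [[0, 0, -0.03], 0],
    [[0, 0, -0.035], 0],
    [[0, 0, -0.02], 0],
    [[0, 0, -0.005], 0],
  ],
)

```text
time_s: 16.57
tcp_pos: [0.5183, 0.2431, 0.2264]
ee_rot: [[-0.994, 0.111, 0.008], [0.111, 0.994, 0.005], [-0.007, 0.006, -1.0]]
wrist_force: [-0.2, -0.2, 0.0]
gripper_width: 0.631
gripper_force: 0.0
```

Call:
apply_moves(
  moves=[
    [[0, 0, 0], 0],
    [[0, 0, 0], 0],
    [[0, 0, 0], 0],
  ],
)

```text
time_s: 16.82
tcp_pos: [0.5154, 0.2415, 0.2197]
ee_rot: [[-0.994, 0.112, -0.003], [0.112, 0.994, -0.002], [0.003, -0.002, -1.0]]
wrist_force: [0.2, 0.2, -0.2]
gripper_width: 0.63
gripper_force: 0.0
```

```bash
python3 -c "
from h import *
plan(GR['d'],.2216)"
```

```text
t 16.8167 tcp [0.5154 0.2415 0.2197] yaw -6.43 shift [-0.0577 -0.3908 -0.0012] len 0.395 turn -16.83 w 54.8 [ 0.2  0.2 -0.2] 0.0
```

Call:
apply_moves(
  moves=[
    [[-0.00515, -0.0356, 0], 0],
    [[-0.00515, -0.0356, 0], 0],
    [[-0.00515, -0.0356, 0], 0],
    [[-0.00515, -0.0356, 0], 0],
    [[-0.00515, -0.0356, 0], 0],
  ],
  hand=0.06,
)

```text
time_s: 17.23
tcp_pos: [0.521, 0.0605, 0.2199]
ee_rot: [[-0.994, 0.111, -0.003], [0.111, 0.994, -0.001], [0.003, -0.002, -1.0]]
wrist_force: [0.6, -0.4, -0.6]
gripper_width: 0.685
gripper_force: 0.0
```

Call:
apply_moves(
  moves=[
    [[-0.00515, -0.0356, 0], 0],
    [[-0.00515, -0.0356, 0], 0],
    [[-0.00515, -0.0356, 0], 0],
    [[-0.00515, -0.0356, 0], 0],
    [[-0.00515, -0.0356, 0], 0],
  ],
)

```text
time_s: 17.65
tcp_pos: [0.5266, -0.1193, 0.2199]
ee_rot: [[-0.994, 0.112, -0.003], [0.112, 0.994, 0.0], [0.003, -0.0, -1.0]]
wrist_force: [-0.0, 0.4, -0.9]
gripper_width: 0.688
gripper_force: 0.0
```

Call:
apply_moves(
  moves=[
    [[-0.00515, -0.0356, 0], 0],
    [[0, 0, 0], -5.6],
    [[0, 0, 0], -5.6],
    [[0, 0, 0], -5.6],
    [[0, 0, 0], 0],
  ],
)

```text
time_s: 18.07
tcp_pos: [0.528, -0.1539, 0.2197]
ee_rot: [[-0.983, -0.181, -0.004], [-0.181, 0.984, 0.0], [0.003, 0.001, -1.0]]
wrist_force: [-1.1, 0.8, 0.0]
gripper_width: 0.688
gripper_force: 0.0
```

Call:
apply_moves(
  moves=[
    [[0, 0, 0], 0],
    [[0, 0, 0], 0],
  ],
)

```text
time_s: 18.23
tcp_pos: [0.5285, -0.1534, 0.2206]
ee_rot: [[-0.984, -0.178, -0.002], [-0.178, 0.984, 0.0], [0.002, 0.0, -1.0]]
wrist_force: [-0.0, -0.0, 0.3]
gripper_width: 0.689
gripper_force: 0.0
```

```bash
python3 -c "
from h import *
p=imaging.capture('wrist');q=imaging.capture('top')
f=np.zeros((480,800,3),np.uint8);f[:,:400]=p['frame'][:,120:520];f[:280,400:]=cv2.resize(q['frame'][180:320,80:280],(400,280))
cv2.imwrite('pics/w4.png',f)
plan(GR['d'],.1166)"
```

```text
t 18.3333 tcp [ 0.5287 -0.1533  0.2211] yaw 10.34 shift [-4.000e-04 -1.000e-04  1.045e-01] len 0.105 turn -0.06 w 59.7 [ 0.2  0.5 -0.9] 0.0
```

View pics/w4.png

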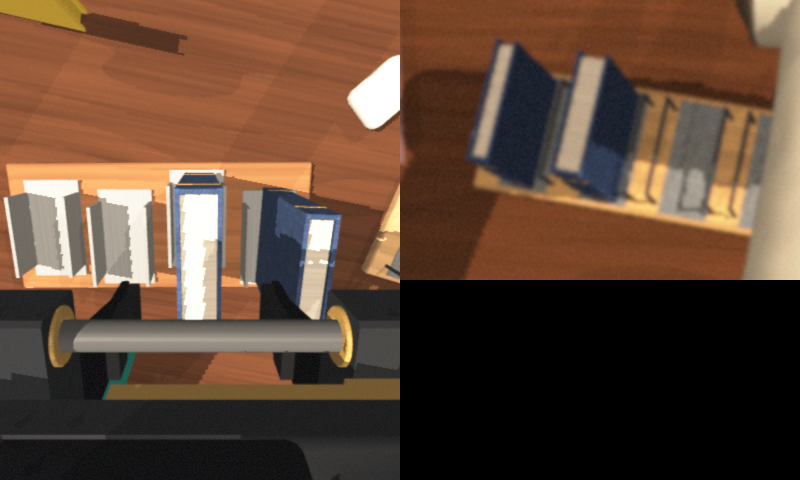

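Books a and c stand in their slots. Book_d (column 200) is centred between the fingers.

Call:
apply_moves(
  moves=[
    [[0, 0, 0.02], 0],
    [[0, 0, 0.035], 0],
    [[0, 0, 0.03], 0],
    [[0, 0, 0.015], 0],
    [[0, 0, 0.005], 0],
  ],
)

```text
time_s: 18.75
tcp_pos: [0.5267, -0.1531, 0.1133]
ee_rot: [[-0.984, -0.179, -0.006], [-0.179, 0.984, 0.001], [0.006, 0.002, -1.0]]
wrist_force: [0.2, 1.4, 0.3]
gripper_width: 0.691
gripper_force: 0.0
```

Call:
apply_moves(
  moves=[
    [[0, 0, 0], 0],
    [[0, 0, 0], 0],
    [[0, 0, 0], 0],
  ],
)

```text
time_s: 19.0
tcp_pos: [0.5301, -0.1536, 0.1182]
ee_rot: [[-0.984, -0.18, 0.003], [-0.18, 0.984, -0.0], [-0.003, -0.001, -1.0]]
wrist_force: [0.4, -0.3, 0.0]
gripper_width: 0.686
gripper_force: 0.0
```

Call:
apply_moves(
  moves=[
    [[0, 0, 0], 0],
    [[0, 0, 0], 0],
    [[0, 0, 0], 0],
    [[0, 0, 0], 0],
    [[0, 0, 0], 0],
  ],
  hand=0.0,
)

```text
time_s: 19.42
tcp_pos: [0.5289, -0.1536, 0.1168]
ee_rot: [[-0.984, -0.18, 0.001], [-0.18, 0.984, -0.0], [-0.001, -0.0, -1.0]]
wrist_force: [-0.1, -0.5, 0.7]
gripper_width: 0.396
gripper_force: 0.0
```

Call:
apply_moves(
  moves=[
    [[0, 0, 0], 0],
    [[0, 0, 0], 0],
    [[0, 0, 0], 0],
  ],
)

```text
time_s: 19.67
tcp_pos: [0.5289, -0.1536, 0.1167]
ee_rot: [[-0.984, -0.18, 0.0], [-0.18, 0.984, -0.0], [-0.0, -0.0, -1.0]]
wrist_force: [0.2, 0.2, 1.2]
gripper_width: 0.343
gripper_force: 30.0
```

```bash
python3 -c "
from h import *
plan(SL['d'],.1166)"
```

```text
t 19.6667 tcp [ 0.5289 -0.1536  0.1167] yaw 10.39 shift [-3.710e-02  3.185e-01  1.000e-04] len 0.321 turn 16.79 w 29.8 [0.2 0.2 1.2] 29.98098001931794
```

Call:
apply_moves(
  moves=[
    [[0, 0, -0.015], 0],
    [[0, 0, -0.03], 0],
    [[0, 0, -0.04], 0],
    [[0, 0, -0.04], 0],
    [[0, 0, -0.035], 0],
  ],
)

```text
time_s: 20.08
tcp_pos: [0.5285, -0.1535, 0.2783]
ee_rot: [[-0.984, -0.18, -0.0], [-0.18, 0.984, 0.0], [0.0, 0.0, -1.0]]
wrist_force: [1.1, -0.1, -2.3]
gripper_width: 0.341
gripper_force: 30.0
```

Call:
apply_moves(
  moves=[
    [[0, 0, -0.02], 0],
    [[0, 0, 0], 0],
    [[0, 0, 0], 0],
    [[-0.0023, 0.02, 0], 0],
    [[-0.00405, 0.0348, 0], 0],
  ],
)

```text
time_s: 20.5
tcp_pos: [0.5238, -0.0996, 0.2931]
ee_rot: [[-0.984, -0.176, -0.006], [-0.176, 0.984, -0.0], [0.006, 0.001, -1.0]]
wrist_force: [0.1, 0.4, -2.0]
gripper_width: 0.344
gripper_force: 30.0
```

Call:
apply_moves(
  moves=[
    [[-0.00405, 0.0348, 0], 0],
    [[-0.00405, 0.0348, 0], 0],
    [[-0.00405, 0.0348, 0], 0],
    [[-0.00405, 0.0348, 0], 0],
    [[-0.00405, 0.0348, 0], 0],
  ],
)

```text
time_s: 20.92
tcp_pos: [0.5119, 0.0777, 0.2934]
ee_rot: [[-0.984, -0.18, -0.006], [-0.18, 0.984, -0.001], [0.006, -0.0, -1.0]]
wrist_force: [0.7, 0.2, -3.0]
gripper_width: 0.34
gripper_force: 30.0
```

Call:
apply_moves(
  moves=[
    [[-0.00405, 0.0348, 0], 0],
    [[-0.00405, 0.0348, 0], 0],
    [[-0.0023, 0.02, 0], 0],
    [[0, 0, 0], 5.6],
    [[0, 0, 0], 5.6],
  ],
)

```text
time_s: 21.33
tcp_pos: [0.5062, 0.1675, 0.2929]
ee_rot: [[-1.0, 0.017, -0.006], [0.017, 1.0, -0.003], [0.006, -0.003, -1.0]]
wrist_force: [0.6, -1.0, -2.3]
gripper_width: 0.346
gripper_force: 30.0
```

Call:
apply_moves(
  moves=[
    [[0, 0, 0], 5.6],
    [[0, 0, 0], 0],
    [[0, 0, 0], 0],
    [[0, 0, 0], 0],
    [[0, 0, 0], 0],
  ],
)

```text
time_s: 21.75
tcp_pos: [0.5076, 0.1661, 0.2957]
ee_rot: [[-0.994, 0.111, -0.001], [0.111, 0.994, -0.001], [0.001, -0.001, -1.0]]
wrist_force: [-0.9, 0.3, -1.5]
gripper_width: 0.348
gripper_force: 30.0
```

```bash
python3 -c "
from h import *
plan(SL['d'],.1167)"
```

```text
t 21.75 tcp [0.5076 0.1661 0.2957] yaw -6.35 shift [-0.0006  0.0005  0.179 ] len 0.179 turn 0.05 w 30.3 [-0.9  0.3 -1.5] 29.97998861130327
```

Call:
apply_moves(
  moves=[
    [[0, 0, 0.02], 0],
    [[0, 0, 0.035], 0],
    [[0, 0, 0.035], 0],
    [[0, 0, 0.035], 0],
    [[0, 0, 0.02], 0],
  ],
)

```text
time_s: 22.17
tcp_pos: [0.5056, 0.165, 0.1476]
ee_rot: [[-0.994, 0.112, -0.006], [0.112, 0.994, -0.002], [0.005, -0.003, -1.0]]
wrist_force: [0.2, -1.1, -2.6]
gripper_width: 0.342
gripper_force: 30.0
```

Call:
apply_moves(
  moves=[
    [[0, 0, 0.01], 0],
    [[0, 0, 0.008], 0],
    [[0, 0, 0], 0],
    [[0, 0, 0], 0],
    [[0, 0, 0], 0],
  ],
)

```text
time_s: 22.58
tcp_pos: [0.509, 0.167, 0.1352]
ee_rot: [[-0.994, 0.111, 0.003], [0.111, 0.994, 0.002], [-0.003, 0.002, -1.0]]
wrist_force: [0.3, 0.3, -2.1]
gripper_width: 0.343
gripper_force: 30.0
```

Call:
apply_moves(
  moves=[
    [[0, 0, 0.006], 0],
    [[0, 0, 0.005], 0],
    [[0, 0, 0.003], 0],
    [[0, 0, 0.002], 0],
    [[0, 0, 0.001], 0],
  ],
)

```text
time_s: 23.0
tcp_pos: [0.5076, 0.1662, 0.1167]
ee_rot: [[-0.994, 0.111, -0.001], [0.111, 0.994, -0.001], [0.001, -0.001, -1.0]]
wrist_force: [-3.6, 0.4, 6.1]
gripper_width: 0.343
gripper_force: 30.0
```

Call:
apply_moves(
  moves=[
    [[0, 0, 0], 0],
    [[0, 0, 0], 0],
    [[0, 0, 0], 0],
    [[0, 0, 0], 0],
  ],
)

```text
time_s: 23.33
tcp_pos: [0.5078, 0.1663, 0.1167]
ee_rot: [[-0.994, 0.112, 0.0], [0.112, 0.994, -0.0], [-0.0, -0.0, -1.0]]
wrist_force: [-0.8, 0.8, 0.1]
gripper_width: 0.343
gripper_force: 30.0
```

Call:
apply_moves(
  moves=[
    [[0, 0, 0], 0],
    [[0, 0, 0], 0],
    [[0, 0, 0], 0],
    [[0, 0, 0], 0],
    [[0, 0, 0], 0],
  ],
  hand=0.058,
)

```text
time_s: 23.75
tcp_pos: [0.508, 0.1664, 0.1167]
ee_rot: [[-0.994, 0.112, 0.0], [0.112, 0.994, 0.0], [-0.0, 0.0, -1.0]]
wrist_force: [0.6, 0.2, 0.1]
gripper_width: 0.619
gripper_force: 0.0
```

Call:
apply_moves(
  moves=[
    [[0, 0, -0.015], 0],
    [[0, 0, -0.03], 0],
    [[0, 0, -0.035], 0],
    [[0, 0, -0.02], 0],
    [[0, 0, -0.005], 0],
  ],
)

```text
time_s: 24.17
tcp_pos: [0.51, 0.1673, 0.2262]
ee_rot: [[-0.994, 0.111, 0.008], [0.111, 0.994, 0.004], [-0.007, 0.005, -1.0]]
wrist_force: [0.9, -0.6, -0.0]
gripper_width: 0.67
gripper_force: 0.0
```

Call:
apply_moves(
  moves=[
    [[0, 0, 0], 0],
    [[0, 0, 0], 0],
    [[0, 0, 0], 0],
  ],
)

```text
time_s: 24.42
tcp_pos: [0.5069, 0.1659, 0.2198]
ee_rot: [[-0.994, 0.112, -0.003], [0.112, 0.994, -0.001], [0.003, -0.002, -1.0]]
wrist_force: [-0.0, -0.1, -0.3]
gripper_width: 0.663
gripper_force: 0.0
```

```bash
python3 -c "
from h import *
plan(GR['b'],.2216)"
```

```text
t 24.4167 tcp [0.5069 0.1659 0.2198] yaw -6.43 shift [-0.0506 -0.2383 -0.0015] len 0.244 turn -14.73 w 57.7 [-0.  -0.1 -0.3] 0.0
```

Call:
apply_moves(
  moves=[
    [[-0.0071, -0.0341, 0], 0],
    [[-0.0071, -0.0341, 0], 0],
    [[-0.0071, -0.0341, 0], 0],
    [[-0.0071, -0.0341, 0], 0],
    [[-0.0071, -0.0341, 0], 0],
  ],
)

```text
time_s: 24.83
tcp_pos: [0.5232, -0.0087, 0.2198]
ee_rot: [[-0.994, 0.111, -0.003], [0.111, 0.994, -0.001], [0.003, -0.001, -1.0]]
wrist_force: [1.1, -0.4, 1.0]
gripper_width: 0.669
gripper_force: 0.0
```

Call:
apply_moves(
  moves=[
    [[-0.0071, -0.0341, 0], 0],
    [[-0.0071, -0.0341, 0], 0],
    [[0, 0, 0], -4.9],
    [[0, 0, 0], -4.9],
    [[0, 0, 0], -4.9],
  ],
)

```text
time_s: 25.25
tcp_pos: [0.5296, -0.0775, 0.2195]
ee_rot: [[-0.989, -0.146, -0.004], [-0.146, 0.989, -0.0], [0.004, 0.0, -1.0]]
wrist_force: [-1.0, 0.3, 1.0]
gripper_width: 0.668
gripper_force: 0.0
```

Call:
apply_moves(
  moves=[
    [[0, 0, 0], 0],
    [[0, 0, 0], 0],
    [[0, 0, 0], 0],
  ],
)

```text
time_s: 25.5
tcp_pos: [0.5302, -0.0763, 0.2207]
ee_rot: [[-0.99, -0.142, -0.002], [-0.142, 0.99, -0.0], [0.002, 0.0, -1.0]]
wrist_force: [1.3, -0.3, -0.4]
gripper_width: 0.665
gripper_force: 0.0
```

```bash
python3 -c "
from h import *
p=imaging.capture('wrist')
cv2.imwrite('pics/w5.png',p['frame'][100:400])
plan(GR['b'],.1166)"
```

```text
t 25.55 tcp [ 0.5303 -0.0762  0.2209] yaw 8.22 shift [-0.0002 -0.0004  0.1043] len 0.104 turn -0.08 w 58.2 [-0.   0.   0.1] 0.0
```

View pics/w5.png

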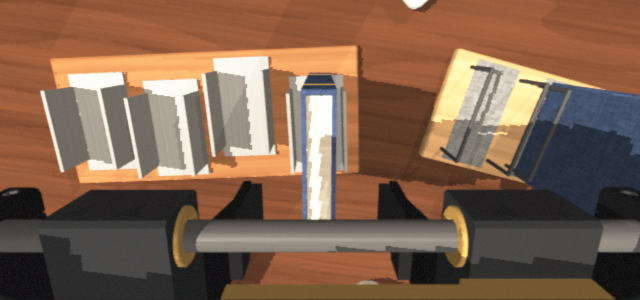

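Book_b (column 318) is centred between the fingers.

Call:
apply_moves(
  moves=[
    [[0, 0, 0.02], 0],
    [[0, 0, 0.035], 0],
    [[0, 0, 0.03], 0],
    [[0, 0, 0.015], 0],
    [[0, 0, 0.005], 0],
  ],
)

```text
time_s: 25.97
tcp_pos: [0.5284, -0.0763, 0.1133]
ee_rot: [[-0.99, -0.143, -0.007], [-0.143, 0.99, -0.0], [0.007, 0.001, -1.0]]
wrist_force: [0.0, -0.2, 0.2]
gripper_width: 0.667
gripper_force: 0.0
```

Call:
apply_moves(
  moves=[
    [[0, 0, 0], 0],
    [[0, 0, 0], 0],
    [[0, 0, 0], 0],
  ],
)

```text
time_s: 26.22
tcp_pos: [0.5318, -0.0763, 0.1181]
ee_rot: [[-0.99, -0.144, 0.003], [-0.144, 0.99, 0.0], [-0.003, -0.0, -1.0]]
wrist_force: [-0.6, 0.1, -0.1]
gripper_width: 0.671
gripper_force: 0.0
```

Call:
apply_moves(
  moves=[
    [[0, 0, 0], 0],
    [[0, 0, 0], 0],
    [[0, 0, 0], 0],
    [[0, 0, 0], 0],
    [[0, 0, 0], 0],
  ],
  hand=0.0,
)

```text
time_s: 26.63
tcp_pos: [0.5306, -0.0764, 0.1168]
ee_rot: [[-0.99, -0.144, 0.001], [-0.144, 0.99, 0.0], [-0.001, 0.0, -1.0]]
wrist_force: [-0.1, -0.9, -0.1]
gripper_width: 0.374
gripper_force: 0.0
```

Call:
apply_moves(
  moves=[
    [[0, 0, 0], 0],
    [[0, 0, 0], 0],
    [[0, 0, 0], 0],
  ],
)

```text
time_s: 26.88
tcp_pos: [0.5305, -0.0764, 0.1166]
ee_rot: [[-0.99, -0.144, -0.0], [-0.144, 0.99, -0.0], [0.0, -0.0, -1.0]]
wrist_force: [0.1, -0.2, 1.0]
gripper_width: 0.246
gripper_force: 30.0
```

```bash
python3 -c "
from h import *
plan(SL['b'],.1166)"
```

```text
t 26.8833 tcp [ 0.5305 -0.0764  0.1166] yaw 8.29 shift [ 0.0066  0.1701 -0.    ] len 0.17 turn 14.69 w 21.4 [ 0.1 -0.2  1. ] 29.99165319604799
```

Call:
apply_moves(
  moves=[
    [[0, 0, -0.015], 0],
    [[0, 0, -0.03], 0],
    [[0, 0, -0.04], 0],
    [[0, 0, -0.04], 0],
    [[0, 0, -0.035], 0],
  ],
)

```text
time_s: 27.3
tcp_pos: [0.5303, -0.0765, 0.2786]
ee_rot: [[-0.99, -0.144, 0.0], [-0.144, 0.99, -0.0], [-0.0, -0.0, -1.0]]
wrist_force: [0.8, 1.0, -1.5]
gripper_width: 0.252
gripper_force: 30.0
```

Call:
apply_moves(
  moves=[
    [[0, 0, -0.02], 0],
    [[0, 0, 0], 0],
    [[0, 0, 0], 0],
    [[0.0011, 0.02, 0], 0],
    [[0.0011, 0.0325, 0], 0],
  ],
)

```text
time_s: 27.72
tcp_pos: [0.5196, -0.0259, 0.2936]
ee_rot: [[-0.99, -0.14, -0.006], [-0.14, 0.99, -0.001], [0.006, -0.0, -1.0]]
wrist_force: [0.7, 1.1, -1.0]
gripper_width: 0.249
gripper_force: 30.0
```

Call:
apply_moves(
  moves=[
    [[0.0011, 0.0325, 0], 0],
    [[0.0011, 0.0325, 0], 0],
    [[0.0011, 0.0325, 0], 0],
    [[0.0011, 0.02, 0], 0],
    [[0, 0, 0], 4.9],
  ],
)

```text
time_s: 28.13
tcp_pos: [0.4977, 0.0937, 0.2936]
ee_rot: [[-0.998, -0.061, -0.005], [-0.061, 0.998, -0.001], [0.005, -0.0, -1.0]]
wrist_force: [-0.0, -0.5, -1.5]
gripper_width: 0.254
gripper_force: 30.0
```

Call:
apply_moves(
  moves=[
    [[0, 0, 0], 4.9],
    [[0, 0, 0], 4.9],
    [[0, 0, 0], 0],
    [[0, 0, 0], 0],
    [[0, 0, 0], 0],
  ],
)

```text
time_s: 28.55
tcp_pos: [0.499, 0.0906, 0.2952]
ee_rot: [[-0.994, 0.11, -0.003], [0.11, 0.994, -0.001], [0.002, -0.001, -1.0]]
wrist_force: [0.9, -0.3, -1.7]
gripper_width: 0.253
gripper_force: 30.0
```

```bash
python3 -c "
from h import *
plan(SL['b'],.1166)"
```

```text
t 28.55 tcp [0.499  0.0906 0.2952] yaw -6.33 shift [-0.0009  0.0006  0.1786] len 0.179 turn 0.07 w 22.0 [ 0.9 -0.3 -1.7] 29.99122614855878
```

Call:
apply_moves(
  moves=[
    [[0, 0, 0.02], 0],
    [[0, 0, 0.035], 0],
    [[0, 0, 0.035], 0],
    [[0, 0, 0.035], 0],
    [[0, 0, 0.02], 0],
  ],
)

```text
time_s: 28.97
tcp_pos: [0.497, 0.0897, 0.1474]
ee_rot: [[-0.994, 0.112, -0.006], [0.112, 0.994, -0.002], [0.006, -0.003, -1.0]]
wrist_force: [0.0, -0.2, -3.0]
gripper_width: 0.252
gripper_force: 30.0
```

Call:
apply_moves(
  moves=[
    [[0, 0, 0.01], 0],
    [[0, 0, 0.008], 0],
    [[0, 0, 0], 0],
    [[0, 0, 0], 0],
    [[0, 0, 0], 0],
  ],
)

```text
time_s: 29.38
tcp_pos: [0.5007, 0.0913, 0.1351]
ee_rot: [[-0.994, 0.111, 0.003], [0.111, 0.994, 0.001], [-0.003, 0.002, -1.0]]
wrist_force: [0.6, -0.5, -0.9]
gripper_width: 0.247
gripper_force: 30.0
```

Call:
apply_moves(
  moves=[
    [[0, 0, 0.006], 0],
    [[0, 0, 0.005], 0],
    [[0, 0, 0.003], 0],
    [[0, 0, 0.002], 0],
    [[0, 0, 0.001], 0],
  ],
)

```text
time_s: 29.8
tcp_pos: [0.4993, 0.0907, 0.1166]
ee_rot: [[-0.994, 0.111, -0.001], [0.111, 0.994, -0.001], [0.001, -0.001, -1.0]]
wrist_force: [-3.1, 1.0, 5.9]
gripper_width: 0.251
gripper_force: 30.0
```

Call:
apply_moves(
  moves=[
    [[0, 0, 0], 0],
    [[0, 0, 0], 0],
    [[0, 0, 0], 0],
    [[0, 0, 0], 0],
  ],
)

```text
time_s: 30.13
tcp_pos: [0.4997, 0.0909, 0.1166]
ee_rot: [[-0.994, 0.112, 0.0], [0.112, 0.994, 0.0], [-0.0, 0.0, -1.0]]
wrist_force: [-0.3, 0.0, -1.0]
gripper_width: 0.25
gripper_force: 30.0
```

Call:
apply_moves(
  moves=[
    [[0, 0, 0], 0],
    [[0, 0, 0], 0],
    [[0, 0, 0], 0],
    [[0, 0, 0], 0],
    [[0, 0, 0], 0],
  ],
  hand=0.055,
)

```text
time_s: 30.55
tcp_pos: [0.4997, 0.0909, 0.1167]
ee_rot: [[-0.994, 0.112, 0.0], [0.112, 0.994, 0.0], [-0.0, 0.0, -1.0]]
wrist_force: [1.0, 0.4, -0.7]
gripper_width: 0.546
gripper_force: 0.0
```

Call:
apply_moves(
  moves=[
    [[0, 0, -0.015], 0],
    [[0, 0, -0.03], 0],
    [[0, 0, -0.035], 0],
    [[0, 0, -0.035], 0],
    [[0, 0, -0.02], 0],
  ],
)

```text
time_s: 30.97
tcp_pos: [0.5009, 0.0911, 0.2559]
ee_rot: [[-0.994, 0.111, 0.006], [0.111, 0.994, 0.002], [-0.006, 0.002, -1.0]]
wrist_force: [1.1, 0.6, -0.5]
gripper_width: 0.63
gripper_force: 0.0
```

Call:
apply_moves(
  moves=[
    [[0, -0.035, 0], 0],
    [[0, -0.035, 0], 0],
    [[0, -0.035, 0], 0],
    [[0, -0.035, 0], 0],
    [[0, -0.035, 0], 0],
  ],
)

```text
time_s: 31.38
tcp_pos: [0.4795, -0.0844, 0.2518]
ee_rot: [[-0.994, 0.111, 0.001], [0.111, 0.994, 0.0], [-0.001, 0.0, -1.0]]
wrist_force: [1.6, 0.5, -0.7]
gripper_width: 0.629
gripper_force: 0.0
```

Call:
apply_moves(
  moves=[
    [[0, -0.035, 0], 0],
    [[0, -0.035, 0], 0],
    [[0, -0.035, 0], 0],
    [[0, -0.035, 0], 0],
    [[0, -0.035, 0], 0],
  ],
)

```text
time_s: 31.8
tcp_pos: [0.4599, -0.2586, 0.2518]
ee_rot: [[-0.994, 0.112, 0.001], [0.112, 0.994, -0.0], [-0.001, -0.0, -1.0]]
wrist_force: [0.5, -0.0, -0.3]
gripper_width: 0.631
gripper_force: 0.0
```

Call:
apply_moves(
  moves=[
    [[0, 0, 0], 0],
    [[0, 0, 0], 0],
    [[0, 0, 0], 0],
    [[0, 0, 0], 0],
    [[0, 0, 0], 0],
  ],
)

```text
time_s: 32.22
tcp_pos: [0.4607, -0.256, 0.2517]
ee_rot: [[-0.994, 0.11, 0.0], [0.11, 0.994, 0.0], [-0.0, 0.0, -1.0]]
wrist_force: [-0.5, -0.2, -0.4]
gripper_width: 0.633
gripper_force: 0.0
```

Run:
```python
from h import *
P=[imaging.capture("top") for _ in range(2)]
p=P[0];p["frame"]=np.mean([q["frame"] for q in P],0).astype(np.uint8)
s=.00025;x0,y0=.66,.42;a=np.radians(-6.4)
Rt=np.array([[np.cos(a),-np.sin(a)],[np.sin(a),np.cos(a)]])
for b,z in (("a",.154),("c",.160),("d",.164),("b",.169)):
    o=ortho(p,z,x0,y0,1640,1200,s);m=(o.min(2)>110).astype(np.uint8);l=cv2.connectedComponents(m)[1]
    v,u=int((x0-SL[b][0])/s),int((y0-SL[b][1])/s)
    k=l[v,u]
    if k==0: print(b,"no page at centre");continue
    W=np.argwhere(l==k)*[-s,-s]+[x0,y0];c,sz,ang=cv2.minAreaRect((W*1000).astype(np.float32))
    print(b,np.round(c,1),np.round(sz,1),round(ang,1),"rack frame",(Rt.T@(np.array(c)-[512.2,204.2])).round(1))
plan(SL['b'],.25)
q=imaging.capture("scene")
f=np.zeros((600,800,3),np.uint8);f[:300,:400]=cv2.resize(p["frame"],(400,300));f[300:,:]=q["frame"][120:420:1,:][:,:][:, :].repeat(1,0)[:300,:].copy() if 0 else cv2.resize(q["frame"][180:360,160:640],(800,300))
cv2.imwrite("pics/end.png",f)
```

```text
a [524.1 316.8] [ 15.1 100.1] 83.7 rack frame [ -0.8 113.2]
c [515.9 242. ] [22.9 99.8] 83.7 rack frame [-0.6 37.9]
d [508.9 166.8] [27.5 97.3] 83.1 rack frame [  0.9 -37.6]
b [500.8  90.5] [19.5 97.5] 84.5 rack frame [   1.4 -114.2]
t 32.3167 tcp [ 0.4607 -0.256   0.2517] yaw -6.32 shift [-0.0004  0.3491  0.0017] len 0.349 turn 0.08 w 54.8 [-0.1  0.3  0.1] 0.0
```

View pics/end.png

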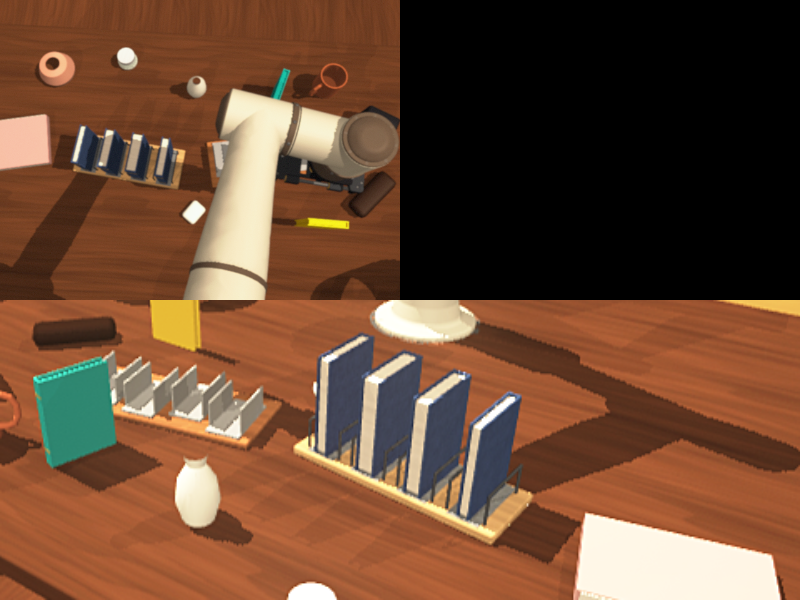

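All four books stand upright in the rack, within about 1.5 mm of their slot centres. The vase is untouched and the robot is clear, so I'm handing in.

```bash
python3 -c "
from station import r
print(r.finish_job())"
```

```text
the job is handed in; nothing more can be done
None
```

The job is handed in, with no verdict returned: all four books stand upright in the rack in reverse order (a, c, d, b from the left), each within about 1.5 mm of its slot middle as measured from the top camera, and the vase looks undisturbed.

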